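# Index the swivel vise to its next hole

### The arm

A 7-joint arm with a two-finger parallel gripper is mounted at the origin on the work surface. World frame = base frame: x ahead of the robot, y to its left, z up, the work surface at z = 0. Lengths are in m, angles in rad, forces in N, time in s.
With the tool pointing down it reaches from about 0.425 to 0.8 m from the base axis. Payload 8.3 kg.
Tool frame: the origin (TCP) lies on the centre line of the jaws, within the pads' length; the fingertips stand 14 mm ahead of it and the grasp point (between the pads) lies 5 mm behind it; y points along the fingers, z is the direction in which the jaws open and shut, and the axes are right-handed (so a half turn about y gives the same grasp; the last joint's range is limited). The gripper opens to 85 mm and grips with 20 to 120 N. Pads are 22 mm wide; open, the fingers measure 114 mm over their backs; the gripper's body (76 mm by 85 mm) begins 54 mm behind the grasp point. The pads swing forward as they close: fully open they stand 13 mm farther back than shut.
Start: joints at [-1.384, 0.383, 0.016, 1.37, -0.006, 1.388, -0.046], TCP at [0.154, 0.606, 0.245] pointing down, gripper open.
Joint ranges: [-2.95, 2.95], [-0.25, 2.06], [-1.52, 1.56], [0.18, 2.33], [-1.44, 4.58], [0.02, 2.06], [-3.01, 3.01]. Speed limits (rad/s): [2.39, 2.39, 3.01, 3.01, 3.14, 3.14, 3.14].

### API

Orientations are given as a unit quaternion [x, y, z, w].
In Python, from rig import manip gives the robot as it stands. The module is installed in compiled form; this text tells all that it offers.
- The arm moves only by the tool apply_moves, never from a script. Its argument "motion" is one flat list of numbers, 7 for each row, row after row: the turn, a rotation vector about the world's x, y, z in rad, then the shift along the world's x, y, z in m, then the closure, from -1 (fully open) to 1 (shut). In form: [rx, ry, rz, tx, ty, tz, jaw, rx, ry, rz, tx, ty, tz, jaw, ...]. A call has 1 to 5 rows; each row shifts and turns the pose as measured when the row begins; what a row does not reach is not made up. A row lasts 1/12 s, in which the tool goes at most 41.7 mm and 7.16 degrees, less where a joint would pass 70% of its speed; a pose out of reach is approached as far as the arm can. A call is refused whole if a number of a shift passes 0.0417 or a number of a turn 0.125, either way. A call with a gripper value outside its range is refused whole. The fingers move at their own pace and stop on an object; "newtons" is the grip in N (left out, the last holds). Time passes only in rows, so rows that do not move let the fingers close. It gives the time, the measured TCP pose, the force and the opening at its end, in the units of the state.
- manip.read_state(): the state, without advancing time (a new reading comes with each control period).
- manip.capture(name): name is "side" or "top"; returns the picture (384x512x3 uint8, blue, green, red); there is no depth.
- manip.camera_model(name): a dict with "fov_y" (degrees; the focal length in pixels is half the picture's height over the tangent of half this angle, whatever the lens; pixels are square), "cx", "cy" (the principal point, pixels), "k1" (the pictures are not rectified: a ray, as slopes to the right and down, at radius r is drawn at 1 + k1 r^2 times it, then the intrinsics apply), "pose" (4x4, takes a point from camera to world coordinates). Camera axes: x right, y up, looking along -z (the intrinsics and any distortion apply to the point x, -y, -z); pixel columns grow to the right and rows downward; lengths in m; the calibration is good to about 2 mm. A picture is of the moment at which its call begins. camera_model takes no time and is no camera call.
- manip.job_done(): hands the job in, once; it reports no verdict.
Trained networks look in the newest picture that a camera, given by its name, has taken for a name from the list of things; names that differ only in an ending like _2 or _b are one class to them, and where a whole thing is asked for, a point or a joint stands for the part that bears it (a point fixed in the world has none). Each returns a list of dicts, best first, with "confidence" (0 to 1); they miss things now and then, are a little off and sometimes report something else, mostly with a low value. They report only what shows in the picture. A call takes as long as a camera call.
- manip.trace(camera, name): "mask" (384x512 bool, what is visible of it) and "bbox" ([left, top, right, bottom] in pixels, round what is visible of it).
The state is a dict: "clock": time; "joints": joint angles; "dq": joint speeds; "effort": joint torques, N m; "position": TCP position; "ee_rot": TCP orientation; "wrist_force": force on the tool from outside, world axes, zero at the start; "ft_torque": the same for the moment, N m; "grip_width": finger opening in m.
Only numpy, scipy, OpenCV 4.12 (cv2) and the standard library are available. Lean on these libraries where they do the work, as an engineer would, in place of code of your own. Each camera call takes 0.05 s, during which the arm holds its last target.

### The job

The small swivel vise is locked by a spring pin. Draw the pin up clear of its hole by its knob, swing the vise anticlockwise (seen from above) to the next hole, and let the pin drop fully home there, then let go. Do not drag, ram or slam the pin hard against the metal around the holes, and leave everything else on the bench where it is.

Things in the scene. Friction and masses are not known exactly. Their poses are not given: they have to be found in the camera images.
- base: The vise's fixed round foot, grey painted iron, 176 mm across, 26 mm high. Origin on the swivel axis at bench level; z up; its x axis points at the hole the pin starts in, 120 mm from the axis. It stays put.
- swivel (a joint): Vise angle on its foot, rad: 0 at the start hole, growing anticlockwise from above; stops at -0.12 and 0.88. Stiff (0.25 N m friction, about 2 N at the pin), stays where left. The vise (holding a dark knife handle) is 112 mm high, within 65 mm of the axis on the pin's side; a lug 32 mm wide, top at 48 mm, carries the pin in a bush 24 mm across, top at 62 mm above the bench.
- pin (a joint): Lift of the spring pin, m: 0 fully home, at most 0.020. Spring 4.5 N at 0 to 7.5 N at 0.020, plus 1.2 N weight. Steel rod 9 mm across, round end; home, the end is 18 mm above the bench: 12 mm deep in the pad, 10 mm in the sector. Above 0.012 it clears the pad; at 0.010 it rides on the sector. Let go away from a hole it rests on the metal and slides along it as the vise turns.
- knob (a point): Middle of the pin's knob: an upright plain dark steel cylinder 28 mm across and 34 mm high (from 68 to 102 mm above the bench when the pin is home), on the pin's axis, 120 mm from the swivel axis. It rises with the pin and swings with the vise. Pinch it from above.
- pad: Steel start pad fixed to the foot, 30 mm high, with the start hole (12 mm across, right through) 120 mm out. Origin and axes as base. It reaches 24 mm behind and 36 mm ahead (anticlockwise) of the hole's centre.
- sector: Curved steel plate 28 mm high (2 mm below the pad), 94 to 146 mm from the axis, going on anticlockwise from under the pad. Its only hole, the next hole, 12 mm across, right through, is 120 mm from the axis. The plate is clamped differently each time: the hole is 0.44 to 0.68 rad on from the start hole, not measured; feel or look for it. Origin on the swivel axis; its own axes do not point at the hole.
- knife_a: Open folding knife, about 215 mm long, 14 mm high; origin underneath near its middle. To be left alone.
- knife_b: As knife_a, to be left alone.
- knife_c: As knife_a, to be left alone.
- file: Flat file with a round wooden handle, 310 mm long, 24 mm high; origin underneath. To be left alone.
- glasses: Clear safety glasses, 135 mm wide, 43 mm high; origin under the lenses. To be left alone.
- tin: Round tin 60 mm across, 45 mm high, near the vise; origin under its centre. To be left alone.
- block: Cork sanding block 90 x 50 x 30 mm, near the vise; origin under its centre. To be left alone.

How it is judged:
By the outcome, as a careful person would: the job done as asked, in the order asked, and still so for the second after the job is handed in, with the robot touching nothing.
It also fails if it takes over 51 s, if anything falls off the work surface, if the arm or the gripper's body presses on something with over 40 N, if the wrist force passes 120 N, or if a joint passes its speed limit or range.

## Working session

There is one attempt and no reset: what is moved stays moved. The work goes in short steps, Python scripts to look and compute and a tool call to move; the robot and the scene stay as the last step left them, time stands still between calls to the robot, and variables do not carry over. Pictures are saved under pics/ and viewed, and the job is handed in when it is done.

Besides the shell and the picture viewer there is one more tool, called after "Request:" by a JSON object that holds its "name" and its "arguments", one argument or row to a line. apply_moves: Moves the arm, as the interface text tells. Its arguments: {"type":"object","properties":{"motion":{"type":"array","items":{"type":"number"}},"newtons":{"type":"number"}},"required":["motion"]}

```bash
mkdir -p pics; python3 - <<'E'
from rig import manip
import cv2
for n in("side","top"):
    im=manip.capture(n); cv2.imwrite(f"pics/{n}0.png",im)
    m=manip.camera_model(n); print(n,m)
print(manip.read_state())
for n in("side","top"):
  for t in("knob","base","sector","pad"):
    r=manip.trace(n,t); print(n,t,[(round(float(x["confidence"]),2),x["bbox"]) for x in r][:3])
E
```

```text
side {'fov_y': 47.52080108053695, 'cx': 258.67370823372016, 'cy': 188.3106109690113, 'k1': 0.019268989778587785, 'pose': array([[ 0.93234874,  0.21155487, -0.29320704,  0.06815038],
       [-0.36136736,  0.51875364, -0.77479565, -1.27208419],
       [-0.01180957,  0.8283352 ,  0.56010832,  1.00320176],
       [ 0.        ,  0.        ,  0.        ,  1.        ]])}
top {'fov_y': 54.9579232726569, 'cx': 261.8228243511364, 'cy': 190.78445977486615, 'k1': -0.029624184047908234, 'pose': array([[ 0.02101196,  0.98777937, -0.1544358 ,  0.36178178],
       [-0.99970199,  0.02267812,  0.0090347 ,  0.00688641],
       [ 0.0124266 ,  0.15419994,  0.98796152,  1.36421289],
       [ 0.        ,  0.        ,  0.        ,  1.        ]])}
{'clock': 0.1, 'joints': array([-1.38390354,  0.38418744,  0.01637377,  1.37101563, -0.00626438,
        1.38818414, -0.04650019]), 'dq': array([-0.00124065, -0.00147475, -0.00274145, -0.00190023, -0.00059743,
        0.00150535,  0.00029989]), 'effort': array([ 3.32048876e-03, -6.29132724e+01,  8.47731382e-01, -3.72760284e+01,
        1.67837727e-02,  1.03247358e-02,  8.31236980e-05]), 'position': array([0.15437384, 0.60521245, 0.24437318]), 'ee_rot': array([ 0.70221597, -0.08811653,  0.08800483, -0.70098742]), 'wrist_force': array([-0.82124166,  0.21941247,  0.21172652]), 'ft_torque': array([-0.0335185 , -0.01067071,  0.03390784]), 'grip_width': 0.08531398216010277}
side knob []
side base [(0.64, [205.5, 168.6, 277.1, 213.7])]
side sector [(0.53, [257.7, 183.3, 260.8, 188.5])]
side pad [(0.54, [258.5, 197.4, 275.3, 207.8])]
top knob [(0.46, [104.9, 178.7, 115.6, 227.5])]
top base [(0.95, [214.9, 178.5, 268.8, 237.8]), (0.62, [225.2, 177.2, 252.6, 190.3])]
top sector [(0.67, [225.0, 176.0, 251.0, 189.1]), (0.52, [398.8, 216.0, 436.0, 247.4])]
top pad [(0.61, [242.7, 177.0, 263.3, 199.9]), (0.33, [225.4, 176.5, 251.4, 188.8])]
```

```bash
python3 - <<'E'
import cv2
a=cv2.imread("pics/top0.png"); b=cv2.imread("pics/side0.png")
cv2.imwrite("pics/t1.png",cv2.resize(a[150:260,180:320],(763,600),interpolation=cv2.INTER_CUBIC))
cv2.imwrite("pics/s1.png",cv2.resize(b[130:240,170:310],(763,600),interpolation=cv2.INTER_CUBIC))
E
```

```text
(no output)
```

View pics/top0.png

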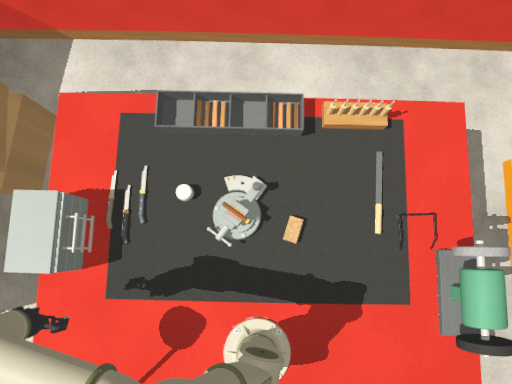

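View pics/side0.png

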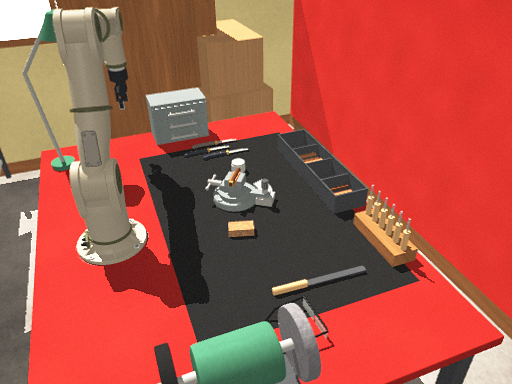

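```bash
sleep 1
```

```text
(no output)
```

View pics/t1.png

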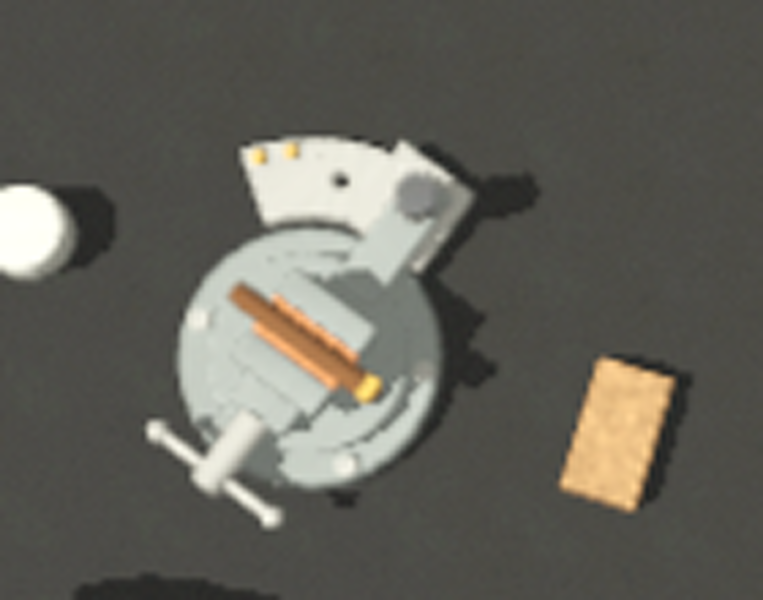

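View pics/s1.png

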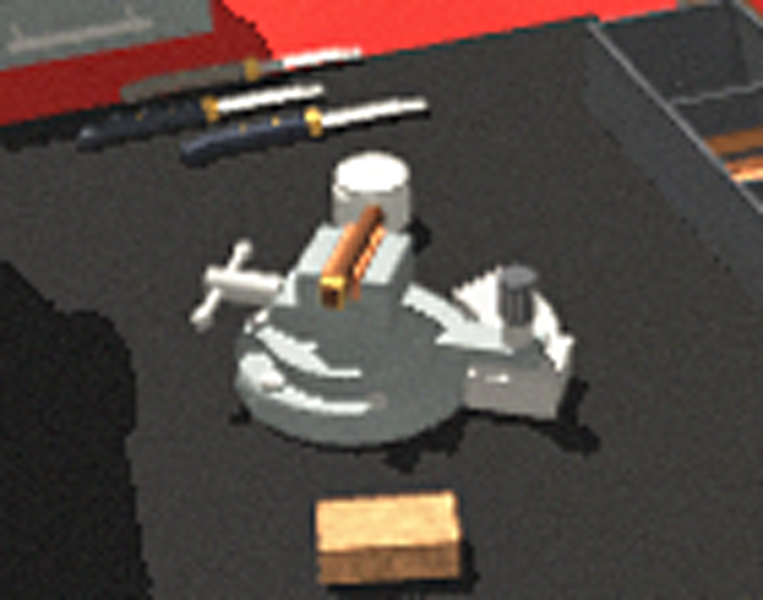

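The top view shows the knob at about (257,186) and an open hole in the sector at about (242.6,183). The foot is centred near (237,215). Next I'll turn these into positions.

```bash
cat > h.py <<'E'
import numpy as np, cv2
from rig import manip
def cam(n):
    m=manip.camera_model(n); f=192/np.tan(np.radians(m["fov_y"])/2)
    K=np.array([[f,0,m["cx"]],[0,f,m["cy"]],[0,0,1.]]); D=np.array([m["k1"],0,0,0,0]); return K,D,np.array(m["pose"])
def unproj(n,px,z):
    K,D,P=cam(n); u=cv2.undistortPoints(np.array(px,float).reshape(-1,1,2),K,D).reshape(-1,2)
    d=np.c_[u[:,0],-u[:,1],-np.ones(len(u))]@P[:3,:3].T; o=P[:3,3]
    return o+d*((z-o[2])/d[:,2])[:,None]
def proj(n,X):
    K,D,P=cam(n); c=(np.atleast_2d(X)-P[:3,3])@P[:3,:3]; c=c*[1,-1,-1]
    return cv2.projectPoints(c,np.zeros(3),np.zeros(3),K,D)[0].reshape(-1,2)
E
python3 - <<'E'
from h import *
from scipy.optimize import least_squares
def t(p): s=763/140; return [180+p[0]/s-.5+.09,150+p[1]/s-.5+.09]
def s(p): s=763/140; return [170+p[0]/s-.5+.09,130+p[1]/s-.5+.09]
k=unproj("top",[t((421,193))],.102)[0]; print("knob top",k)
print("knob side",unproj("side",[s((519,275))],.102)[0])
hole=unproj("top",[t((341,180))],.028)[0]; print("hole",hole)
# foot circle points on visible outline (crop)
pts=[(178,357),(183,320),(200,285),(440,340),(438,385),(420,430),(390,462),(350,484),(310,489),(270,480),(310,226),(350,232),(240,245)]
W=unproj("top",[t(p) for p in pts],.026)
r=least_squares(lambda q:np.hypot(W[:,0]-q[0],W[:,1]-q[1])-.088,[k[0]-.1,k[1]]); c=r.x; print("centre",c,r.fun.round(4))
for n,p in(("knob",k),("hole",hole)):
    d=p[:2]-c; print(n,np.hypot(*d),np.arctan2(d[1],d[0]))
E
```

```text
knob top [0.57898428 0.01305921 0.102     ]
knob side [0.58173539 0.01791855 0.102     ]
hole [0.5993613  0.06754345 0.028     ]
centre [0.48030641 0.08488182] [-0.0002  0.0002 -0.0001 -0.0007 -0.0005  0.0004  0.0004  0.001  -0.
 -0.002  -0.0004 -0.0005  0.0005]
knob 0.12204837948899011 -0.6291732170227804
hole 0.12031078809806565 -0.14461668573871128
```

```bash
cat >> h.py <<'E'
from scipy.spatial.transform import Rotation as R
def st():
    s=manip.read_state(); M=R.from_quat(s["ee_rot"]).as_matrix()
    print("t",round(s["clock"],2),"pos",s["position"].round(4),"F",s["wrist_force"].round(1),"T",s["ft_torque"].round(2),"w",round(s["grip_width"],4))
    print("y",M[:,1].round(3),"jaw ang",round(np.arctan2(M[1,2],M[0,2]),3),"q",s["joints"].round(2)); return s,M
E
python3 - <<'E'
from h import *
s,M=st(); print(M.round(3))
E
```

```text
t 0.5 pos [0.1545 0.6056 0.2452] F [ 0.  -0.2 -0.8] T [ 0.02 -0.03 -0.02] w 0.0855
y [-0. -0. -1.] jaw ang 1.321 q [-1.38  0.38  0.02  1.37 -0.01  1.39 -0.05]
[[ 0.969 -0.     0.247]
 [-0.247 -0.     0.969]
 [-0.    -1.    -0.   ]]
```

Request:
{"name": "apply_moves", "arguments": {
  "motion": [0, 0, -0.024, 0.0265, -0.0369, 0, -1, 0, 0, -0.024, 0.0265, -0.0369, 0, -1, 0, 0, -0.024, 0.0265, -0.0369, 0, -1, 0, 0, -0.024, 0.0265, -0.0369, 0, -1, 0, 0, -0.024, 0.0265, -0.0369, 0, -1]
}}

```text
clock: 0.92
position: [0.2703, 0.4346, 0.2423]
ee_rot: [0.696, -0.127, 0.123, -0.696]
wrist_force: [1.3, 0.6, 0.5]
grip_width: 0.0853
```

Request:
{"name": "apply_moves", "arguments": {
  "motion": [0, 0, -0.024, 0.0265, -0.0369, 0, -1, 0, 0, -0.024, 0.0265, -0.0369, 0, -1, 0, 0, -0.024, 0.0265, -0.0369, 0, -1, 0, 0, -0.024, 0.0265, -0.0369, 0, -1, 0, 0, -0.024, 0.0265, -0.0369, 0, -1]
}}

```text
clock: 1.33
position: [0.3904, 0.2643, 0.2437]
ee_rot: [-0.685, 0.17, -0.167, 0.688]
wrist_force: [0.8, 0.1, 0.1]
grip_width: 0.0852
```

Request:
{"name": "apply_moves", "arguments": {
  "motion": [0, 0, -0.024, 0.0265, -0.0369, 0, -1, 0, 0, -0.024, 0.0265, -0.0369, 0, -1, 0, 0, -0.024, 0.0265, -0.0369, 0, -1, 0, 0, -0.024, 0.0265, -0.0369, 0, -1, 0, 0, 0, 0, 0, 0, -1]
}}

```text
clock: 1.75
position: [0.4901, 0.1194, 0.2461]
ee_rot: [-0.673, 0.206, -0.208, 0.679]
wrist_force: [-0.3, 0.1, -0.1]
grip_width: 0.0858
```

```bash
python3 -c "
from h import *
st()"
```

```text
t 1.75 pos [0.4901 0.1194 0.2461] F [-0.3  0.1 -0.1] T [-0.1   0.07 -0.02] w 0.0858
y [ 0.004  0.007 -1.   ] jaw ang 0.977 q [-0.74  0.12  0.48  1.72 -0.06  1.32  0.73]
```

Request:
{"name": "apply_moves", "arguments": {
  "motion": [-0.004, 0.002, -0.012, 0.03, -0.035, -0.02, -1, -0.003, 0.002, -0.012, 0.03, -0.035, -0.02, -1, 0, 0, -0.011, 0.03, -0.035, -0.02, -1, 0, 0, 0, 0, 0, 0, -1, 0, 0, 0, 0, 0, 0, -1]
}}

```text
clock: 2.17
position: [0.5659, 0.0303, 0.1962]
ee_rot: [-0.671, 0.219, -0.221, 0.673]
wrist_force: [0.2, 0.8, 0.0]
grip_width: 0.0855
```

```bash
python3 -c "
from h import *
st()
for n in('top','side'):
  im=manip.capture(n); cv2.imwrite(f'pics/{n}2.png',cv2.resize(im[120:250,160:320],(738,600),interpolation=cv2.INTER_CUBIC))"
```

```text
t 2.17 pos [0.5659 0.0303 0.1962] F [0.2 0.8 0. ] T [ 0.04  0.01 -0.02] w 0.0855
y [ 0.004  0.001 -1.   ] jaw ang 0.938 q [-0.56  0.31  0.56  1.63 -0.17  1.24  0.97]
```

View pics/top2.png

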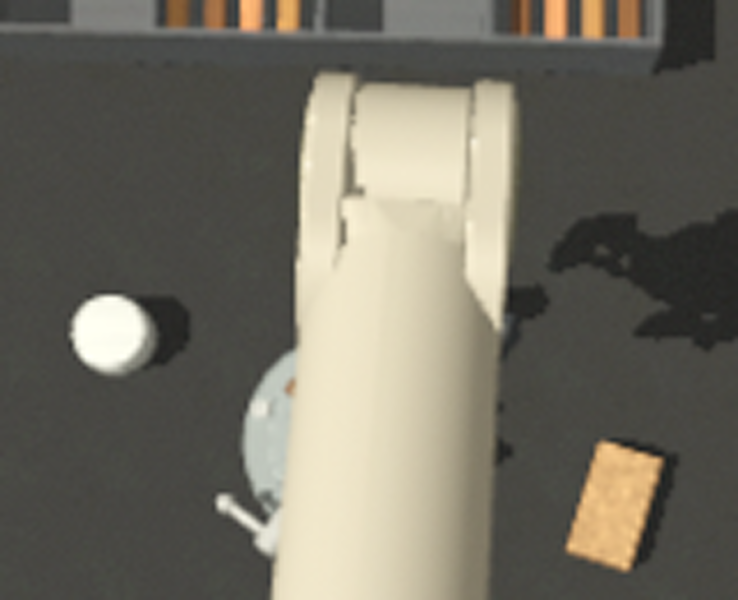

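View pics/side2.png

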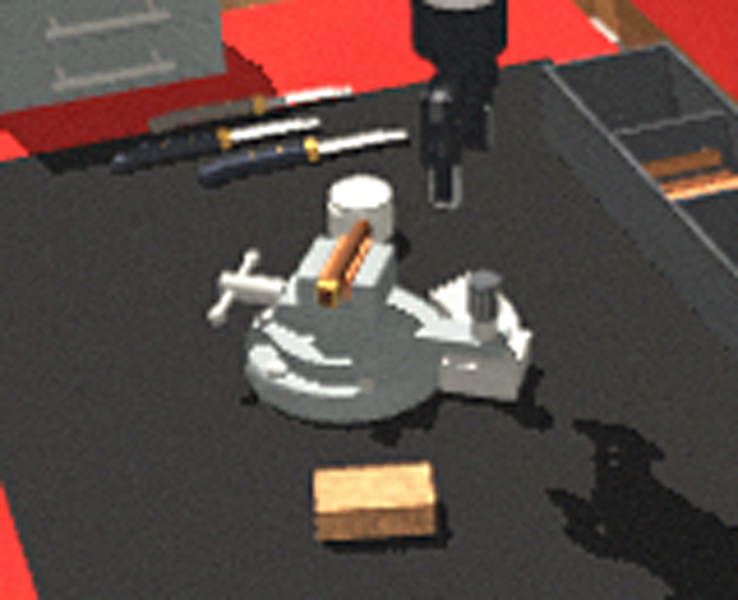

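The top view is now blocked by the arm, but the side view shows the open gripper above and beside the knob with nothing in the way. I'll centre over the knob first, then descend.

Request:
{"name": "apply_moves", "arguments": {
  "motion": [0, 0.003, 0.004, 0.0132, -0.015, -0.03, -1, 0, 0, 0, 0, 0, -0.02, -1, 0, 0, 0, 0, 0, 0, -1]
}}

```text
clock: 2.52
position: [0.5796, 0.0208, 0.1488]
ee_rot: [-0.671, 0.214, -0.218, 0.676]
wrist_force: [-0.1, 1.1, -0.1]
grip_width: 0.0854
```

```bash
python3 -c "
from h import *
st()"
```

```text
t 2.52 pos [0.5796 0.0208 0.1488] F [-0.1  1.1 -0.1] T [ 0.04  0.07 -0.02] w 0.0854
y [ 0.007  0.005 -1.   ] jaw ang 0.95 q [-0.52  0.38  0.55  1.66 -0.22  1.16  1.04]
```

Request:
{"name": "apply_moves", "arguments": {
  "motion": [-0.005, 0.006, 0, 0, -0.0058, 0, -1, 0, 0, 0, 0, 0, -0.02, -1, 0, 0, 0, 0, 0, -0.01, -1, 0, 0, 0, 0, 0, 0, -1]
}}

```text
clock: 2.85
position: [0.5804, 0.0187, 0.1234]
ee_rot: [-0.672, 0.212, -0.215, 0.676]
wrist_force: [-0.2, 0.1, -0.2]
grip_width: 0.0853
```

```bash
python3 -c "
from h import *
st()
for n in('side',):
  im=manip.capture(n); cv2.imwrite(f'pics/{n}3.png',cv2.resize(im[120:230,200:320],(654,600),interpolation=cv2.INTER_CUBIC))"
```

```text
t 2.85 pos [0.5804 0.0187 0.1234] F [-0.2  0.1 -0.2] T [-0.   -0.02 -0.04] w 0.0853
y [ 0.005  0.003 -1.   ] jaw ang 0.957 q [-0.51  0.41  0.54  1.68 -0.23  1.11  1.06]
```

View pics/side3.png

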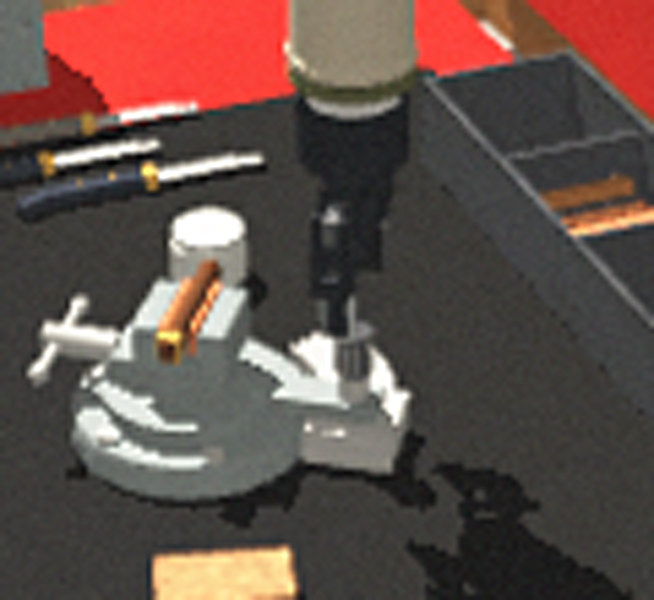

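```bash
python3 -c "
from h import *
s,M=st(); p=s['position']; j=M[:,2]
for q in (p+[0,0,-.014],p+j*.045+[0,0,-.005],p-j*.045+[0,0,-.005],[.579,.0152,.102]):
  u=proj('side',q)[0]; print(q, ((u-[200,120])*5.45).round())"
```

```text
t 2.9 pos [0.5808 0.0189 0.1243] F [-0. -0. -0.] T [ 0.02 -0.01  0.05] w 0.0854
y [ 0.006  0.003 -1.   ] jaw ang 0.957 q [-0.51  0.41  0.54  1.68 -0.23  1.11  1.06]
[0.58075609 0.01888501 0.11026377] [351. 317.]
[0.60668375 0.05566376 0.11954651] [366. 272.]
[ 0.55482844 -0.01789374  0.11898102] [336. 341.]
[0.579, 0.0152, 0.102] [351. 330.]
```

Request:
{"name": "apply_moves", "arguments": {
  "motion": [-0.003, 0.006, -0.01, -0.001, -0.0035, 0, -1, 0, 0, 0, 0, 0, -0.02, -1, 0, 0, 0, 0, 0, -0.015, -1, 0, 0, 0, 0, 0, 0, -1]
}}

```text
clock: 3.23
position: [0.5827, 0.016, 0.095]
ee_rot: [-0.671, 0.215, -0.219, 0.674]
wrist_force: [-0.7, -0.2, -0.3]
grip_width: 0.0856
```

```bash
python3 -c "
from h import *
s,M=st()"
```

```text
t 3.23 pos [0.5827 0.016  0.095 ] F [-0.7 -0.2 -0.3] T [-0.    0.04 -0.03] w 0.0856
y [ 0.008  0.002 -1.   ] jaw ang 0.947 q [-0.49  0.44  0.53  1.71 -0.25  1.05  1.07]
```

Request:
{"name": "apply_moves", "arguments": {
  "motion": [-0.001, 0.008, 0, -0.0025, -0.0005, -0.012, -1, 0, 0, 0, 0, 0, 0, 0, 0, 0, 0, 0, 0, 0, 0.2, 0, 0, 0, 0, 0, 0, 0.2, 0, 0, 0, 0, 0, 0, 0.2],
  "newtons": 20
}}

```text
clock: 3.65
position: [0.5818, 0.0152, 0.0863]
ee_rot: [-0.672, 0.217, -0.218, 0.674]
wrist_force: [-0.0, -0.6, 0.8]
grip_width: 0.0391
```

```bash
python3 -c "
from h import *
s,M=st()
for n in('side',):
  im=manip.capture(n); cv2.imwrite(f'pics/{n}4.png',cv2.resize(im[150:220,230:310],(686,600),interpolation=cv2.INTER_CUBIC))"
```

```text
t 3.65 pos [0.5818 0.0152 0.0863] F [-0.  -0.6  0.8] T [ 0.02 -0.02 -0.  ] w 0.0391
y [ 0.003  0.001 -1.   ] jaw ang 0.946 q [-0.49  0.46  0.53  1.71 -0.26  1.04  1.07]
```

View pics/side4.png

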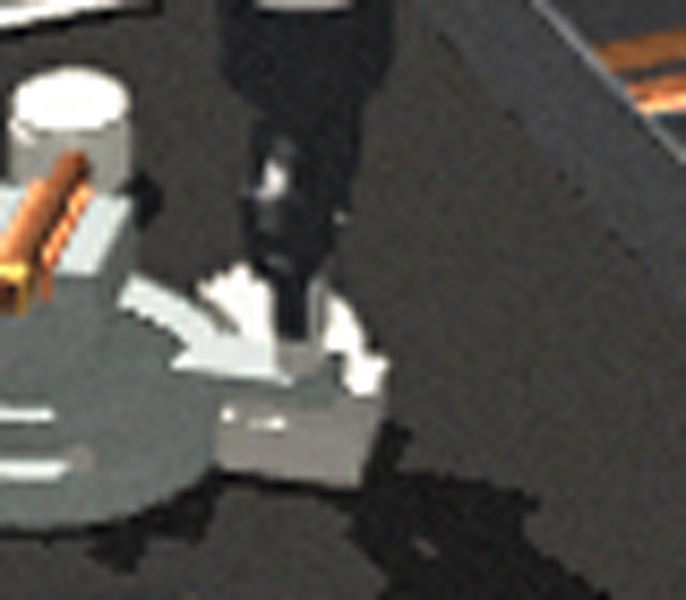

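Request:
{"name": "apply_moves", "arguments": {
  "motion": [0, 0.003, 0, -0.0005, 0, -0.003, 0.25, 0, 0, 0, 0, 0, 0, 1, 0, 0, 0, 0, 0, 0, 1, 0, 0, 0, 0, 0, 0, 1],
  "newtons": 20
}}

```text
clock: 4.03
position: [0.5817, 0.015, 0.0838]
ee_rot: [-0.672, 0.217, -0.217, 0.673]
wrist_force: [-0.8, 0.2, 1.1]
grip_width: 0.0275
```

Request:
{"name": "apply_moves", "arguments": {
  "motion": [0, 0, 0, 0, 0, 0, 1, 0, 0, 0, 0, 0, 0, 1],
  "newtons": 45
}}

```text
clock: 4.2
position: [0.5817, 0.015, 0.0839]
ee_rot: [-0.672, 0.217, -0.217, 0.673]
wrist_force: [0.4, 0.3, -0.8]
grip_width: 0.0269
```

```bash
python3 -c "
from h import *
s,M=st()"
```

```text
t 4.2 pos [0.5817 0.015  0.0839] F [ 0.4  0.3 -0.8] T [-0.1  -0.04  0.01] w 0.0269
y [ 0.001  0.001 -1.   ] jaw ang 0.946 q [-0.49  0.46  0.53  1.71 -0.26  1.04  1.07]
```

Request:
{"name": "apply_moves", "arguments": {
  "motion": [0, 0, 0, 0, 0, 0.003, 1, 0, 0, 0, 0, 0, 0.003, 1, 0, 0, 0, 0, 0, 0.003, 1, 0, 0, 0, 0, 0, 0.002, 1, 0, 0, 0, 0, 0, 0, 1]
}}

```text
clock: 4.62
position: [0.5816, 0.015, 0.0942]
ee_rot: [-0.673, 0.217, -0.217, 0.673]
wrist_force: [3.2, -0.3, -7.0]
grip_width: 0.0266
```

```bash
python3 -c "
from h import *
s,M=st()"
```

```text
t 4.62 pos [0.5816 0.015  0.0942] F [ 3.2 -0.3 -7. ] T [ 0.04 -0.68 -0.02] w 0.0266
y [-0.  0. -1.] jaw ang 0.946 q [-0.49  0.45  0.53  1.7  -0.25  1.06  1.07]
```

Request:
{"name": "apply_moves", "arguments": {
  "motion": [0, 0, 0, 0, 0, 0.003, 1, 0, 0, 0, 0, 0, 0.002, 1, 0, 0, 0, 0, 0, 0.001, 1, 0, 0, 0, 0, 0, 0, 1]
}}

```text
clock: 4.95
position: [0.5816, 0.015, 0.1004]
ee_rot: [0.673, -0.217, 0.217, -0.673]
wrist_force: [2.5, -0.4, -8.4]
grip_width: 0.0269
```

```bash
python3 -c "
from h import *
s,M=st()
for n in('side',):
  im=manip.capture(n); cv2.imwrite(f'pics/{n}5.png',cv2.resize(im[150:220,230:310],(686,600),interpolation=cv2.INTER_CUBIC))"
```

```text
t 4.95 pos [0.5816 0.015  0.1004] F [ 2.5 -0.4 -8.4] T [-0.02 -0.81  0.02] w 0.0269
y [-0. -0. -1.] jaw ang 0.946 q [-0.49  0.44  0.53  1.7  -0.25  1.07  1.06]
```

View pics/side5.png

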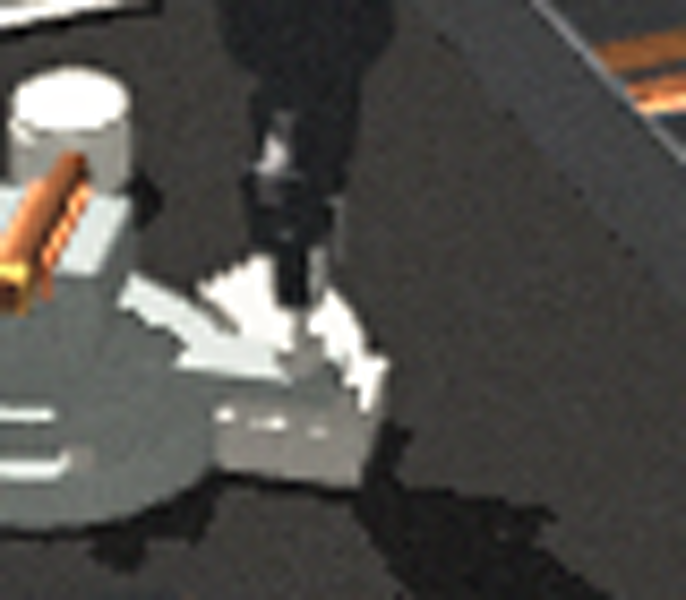

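```bash
python3 -c "
from h import *
a=-.618
import numpy as np
for i in range(9):
  b=a+.06; print(i,round(a,3),(.12*np.array([np.cos(b)-np.cos(a),np.sin(b)-np.sin(a)])).round(4)); a=b"
```

```text
0 -0.618 [0.004 0.006]
1 -0.558 [0.0036 0.0062]
2 -0.498 [0.0032 0.0064]
3 -0.438 [0.0029 0.0066]
4 -0.378 [0.0025 0.0068]
5 -0.318 [0.002  0.0069]
6 -0.258 [0.0016 0.007 ]
7 -0.198 [0.0012 0.0071]
8 -0.138 [0.0008 0.0072]
```

Request:
{"name": "apply_moves", "arguments": {
  "motion": [0, 0, 0.03, 0.002, 0.003, 0, 1, 0, 0, 0.03, 0.002, 0.003, 0, 1, 0, 0, 0.03, 0.0018, 0.0031, 0, 1, 0, 0, 0.03, 0.0018, 0.0031, 0, 1, 0, 0, 0, 0, 0, 0, 1]
}}

```text
clock: 5.42
position: [0.5894, 0.028, 0.0996]
ee_rot: [0.686, -0.173, 0.173, -0.685]
wrist_force: [3.2, 0.5, -7.2]
grip_width: 0.027
```

```bash
python3 -c "
from h import *
s,M=st()"
```

```text
t 5.42 pos [0.5894 0.028  0.0996] F [ 3.2  0.5 -7.2] T [ 0.09 -0.9  -0.26] w 0.027
y [-0.001 -0.    -1.   ] jaw ang 1.077 q [-0.49  0.45  0.5   1.67 -0.24  1.08  1.16]
```

Request:
{"name": "apply_moves", "arguments": {
  "motion": [0, 0, 0.06, 0.0032, 0.0064, 0.0005, 1, 0, 0, 0.06, 0.0029, 0.0066, 0, 1, 0, 0, 0.06, 0.0025, 0.0068, 0, 1, 0, 0, 0, 0, 0, 0, 1]
}}

```text
clock: 5.75
position: [0.5984, 0.0499, 0.0997]
ee_rot: [-0.699, 0.108, -0.107, 0.699]
wrist_force: [4.2, 2.0, -8.4]
grip_width: 0.0268
```

```bash
python3 -c "
from h import *
s,M=st()"
```

```text
t 5.75 pos [0.5984 0.0499 0.0997] F [ 4.2  2.  -8.4] T [ 0.52 -0.96 -0.13] w 0.0268
y [-0.002  0.001 -1.   ] jaw ang 1.266 q [-0.48  0.47  0.45  1.64 -0.23  1.09  1.3 ]
```

```bash
python3 -c "
from h import *
print(((proj('side',[.5994,.0675,.028])-[230,150])*8.57).round(),proj('top',[.5994,.0675,.028]))
for n in('side','top'):
  im=manip.capture(n); 
  c=im[150:220,230:310] if n=='side' else im[150:220,200:280]
  cv2.imwrite(f'pics/{n}6.png',cv2.resize(c,(686,600),interpolation=cv2.INTER_CUBIC))"
```

```text
[[295. 329.]] [[242.1709422  182.60742629]]
```

View pics/side6.png

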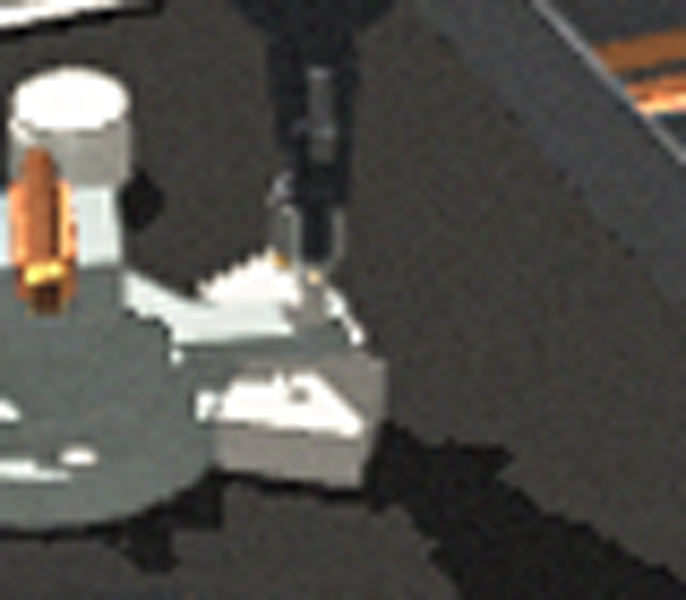

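View pics/top6.png

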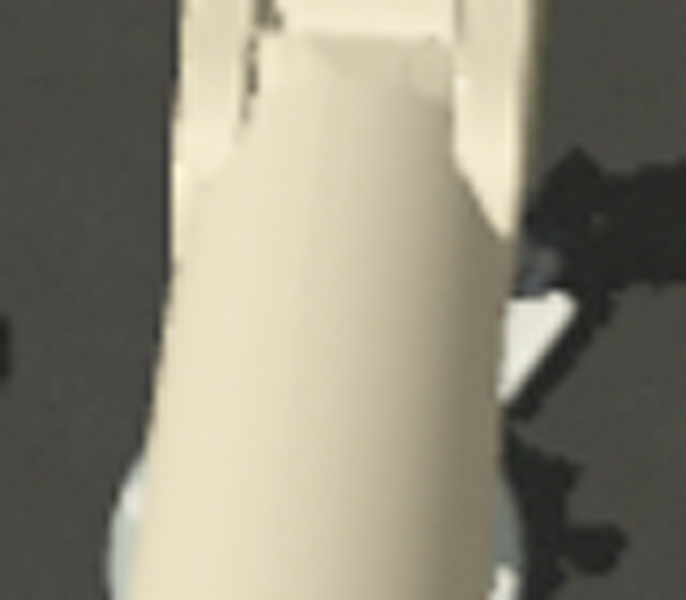

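The side view shows the start hole uncovered at crop (299,395), and the pin is clear and has swung about 0.32 rad. I'll swing on to about 0.475 rad and probe there.

Request:
{"name": "apply_moves", "arguments": {
  "motion": [0.001, 0.002, 0.05, 0.0016, 0.0057, 0, 1, 0, 0, 0.05, 0.0013, 0.0058, 0, 1, 0, 0, 0.05, 0.001, 0.0058, 0, 1, 0, 0, 0, 0, 0, 0, 1]
}}

```text
clock: 6.18
position: [0.6022, 0.0675, 0.0996]
ee_rot: [-0.704, 0.057, -0.054, 0.706]
wrist_force: [3.7, 3.6, -7.6]
grip_width: 0.0266
```

```bash
cat >> h.py <<'E'
def th():
    s,M=st(); p=s["position"]; d=p[:2]-np.array([.5816,.0150]); c=np.hypot(*d)
    print("theta",round(2*np.arcsin(c/.24),4),"lift",round(p[2]-.0839,4)); return s,M
E
python3 -c "
from h import *
print('start hole side', unproj('side',[[230+299/8.575-.45,150+395/8.57-.45]],.030))
th()"
```

```text
start hole side [[0.57990349 0.01828979 0.03      ]]
t 6.18 pos [0.6022 0.0675 0.0996] F [ 3.7  3.6 -7.6] T [ 0.61 -0.88 -0.17] w 0.0266
y [-0.004  0.002 -1.   ] jaw ang 1.414 q [-0.48  0.48  0.42  1.62 -0.21  1.09  1.41]
theta 0.4749 lift 0.0157
```

Request:
{"name": "apply_moves", "arguments": {
  "motion": [-0.001, 0.003, 0, 0, 0, -0.003, 1, 0, 0, 0, 0, 0, -0.0015, 1, 0, 0, 0, 0, 0, 0, 1]
}}

```text
clock: 6.43
position: [0.6022, 0.0677, 0.0947]
ee_rot: [-0.705, 0.059, -0.053, 0.705]
wrist_force: [3.4, 1.6, -6.9]
grip_width: 0.0265
```

```bash
python3 -c "
from h import *
th()"
```

```text
t 6.43 pos [0.6022 0.0677 0.0947] F [ 3.4  1.6 -6.9] T [ 0.34 -0.91 -0.06] w 0.0265
y [-0.007  0.001 -1.   ] jaw ang 1.412 q [-0.48  0.48  0.42  1.62 -0.22  1.09  1.41]
theta 0.4758 lift 0.0108
```

Request:
{"name": "apply_moves", "arguments": {
  "motion": [0, 0.004, 0, 0, 0, -0.0012, 1, 0, 0, 0, 0, 0, 0, 1]
}}

```text
clock: 6.6
position: [0.6023, 0.0677, 0.0933]
ee_rot: [-0.705, 0.061, -0.052, 0.705]
wrist_force: [3.0, 1.8, -7.3]
grip_width: 0.0267
```

Request:
{"name": "apply_moves", "arguments": {
  "motion": [0, 0, 0, 0, 0, -0.001, 1, 0, 0, 0, 0, 0, 0, 1]
}}

```text
clock: 6.77
position: [0.6022, 0.0677, 0.0923]
ee_rot: [-0.705, 0.061, -0.052, 0.705]
wrist_force: [3.0, 1.3, -7.5]
grip_width: 0.0269
```

Request:
{"name": "apply_moves", "arguments": {
  "motion": [0, 0, 0, 0, 0, -0.001, 1, 0, 0, 0, 0, 0, 0, 1]
}}

```text
clock: 6.93
position: [0.6023, 0.0676, 0.0913]
ee_rot: [-0.705, 0.061, -0.052, 0.705]
wrist_force: [1.7, 1.5, -6.7]
grip_width: 0.0269
```

Request:
{"name": "apply_moves", "arguments": {
  "motion": [0, 0, 0, 0, 0, -0.001, 1, 0, 0, 0, 0, 0, 0, 1]
}}

```text
clock: 7.1
position: [0.6023, 0.0677, 0.0903]
ee_rot: [-0.705, 0.061, -0.053, 0.705]
wrist_force: [2.4, 1.6, -6.8]
grip_width: 0.0266
```

The lift is now 6.4 mm with only the spring force, so the pin is inside the next hole. I'll keep lowering it in small steps.

Request:
{"name": "apply_moves", "arguments": {
  "motion": [0, 0, 0, 0, 0, -0.0015, 1, 0, 0, 0, 0, 0, -0.001, 1, 0, 0, 0, 0, 0, 0, 1]
}}

```text
clock: 7.35
position: [0.6023, 0.0677, 0.0878]
ee_rot: [-0.705, 0.061, -0.053, 0.705]
wrist_force: [3.5, 1.5, -6.1]
grip_width: 0.0268
```

Request:
{"name": "apply_moves", "arguments": {
  "motion": [0, 0, 0, 0, 0, -0.0015, 1, 0, 0, 0, 0, 0, -0.001, 1, 0, 0, 0, 0, 0, 0, 1]
}}

```text
clock: 7.6
position: [0.6023, 0.0677, 0.0851]
ee_rot: [-0.705, 0.061, -0.053, 0.705]
wrist_force: [2.6, 0.6, -6.1]
grip_width: 0.027
```

```bash
python3 -c "
from h import *
th()"
```

```text
t 7.6 pos [0.6023 0.0677 0.0851] F [ 2.6  0.6 -6.1] T [ 0.33 -0.75 -0.1 ] w 0.027
y [-0.011  0.002 -1.   ] jaw ang 1.411 q [-0.47  0.5   0.41  1.63 -0.22  1.07  1.42]
theta 0.476 lift 0.0012
```

Request:
{"name": "apply_moves", "arguments": {
  "motion": [0, 0, 0, 0, 0, -0.001, 1, 0, 0, 0, 0, 0, 0, 1]
}}

```text
clock: 7.77
position: [0.6023, 0.0677, 0.084]
ee_rot: [-0.705, 0.061, -0.053, 0.705]
wrist_force: [1.7, 1.4, -5.9]
grip_width: 0.0269
```

Request:
{"name": "apply_moves", "arguments": {
  "motion": [0, 0, 0, 0, 0, -0.0008, 1, 0, 0, 0, 0, 0, 0, 1]
}}

```text
clock: 7.93
position: [0.6023, 0.0677, 0.084]
ee_rot: [-0.704, 0.061, -0.053, 0.705]
wrist_force: [0.7, 1.3, -6.5]
grip_width: 0.0268
```

Request:
{"name": "apply_moves", "arguments": {
  "motion": [0, 0, 0, 0, 0, -0.0012, 1, 0, 0, 0, 0, 0, 0, 1]
}}

```text
clock: 8.1
position: [0.6023, 0.0676, 0.084]
ee_rot: [-0.704, 0.061, -0.053, 0.705]
wrist_force: [0.8, 1.1, -6.5]
grip_width: 0.0269
```

```bash
python3 -c "
from h import *
th()"
```

```text
t 8.1 pos [0.6023 0.0676 0.084 ] F [ 0.8  1.1 -6.5] T [ 0.28 -0.45 -0.05] w 0.0269
y [-0.011  0.003 -1.   ] jaw ang 1.41 q [-0.47  0.5   0.41  1.63 -0.22  1.07  1.42]
theta 0.4759 lift 0.0001
```

Request:
{"name": "apply_moves", "arguments": {
  "motion": [0, 0, 0, 0, 0, 0, 1, 0, 0, 0, 0, 0, -0.0015, 1, 0, 0, 0, 0, 0, 0, 1, 0, 0, 0, 0, 0, 0, 1]
}}

```text
clock: 8.43
position: [0.6023, 0.0677, 0.0839]
ee_rot: [-0.704, 0.06, -0.053, 0.706]
wrist_force: [1.7, 1.8, -3.7]
grip_width: 0.0268
```

```bash
python3 -c "
from h import *
th()
im=manip.capture('side'); c=im[150:220,230:310]
cv2.imwrite('pics/side7.png',cv2.resize(c,(686,600),interpolation=cv2.INTER_CUBIC))"
```

```text
t 8.43 pos [0.6023 0.0677 0.0839] F [ 1.7  1.8 -3.7] T [ 0.17 -0.48 -0.07] w 0.0268
y [-0.01   0.003 -1.   ] jaw ang 1.41 q [-0.47  0.5   0.41  1.63 -0.22  1.07  1.42]
theta 0.4759 lift -0.0
```

View pics/side7.png

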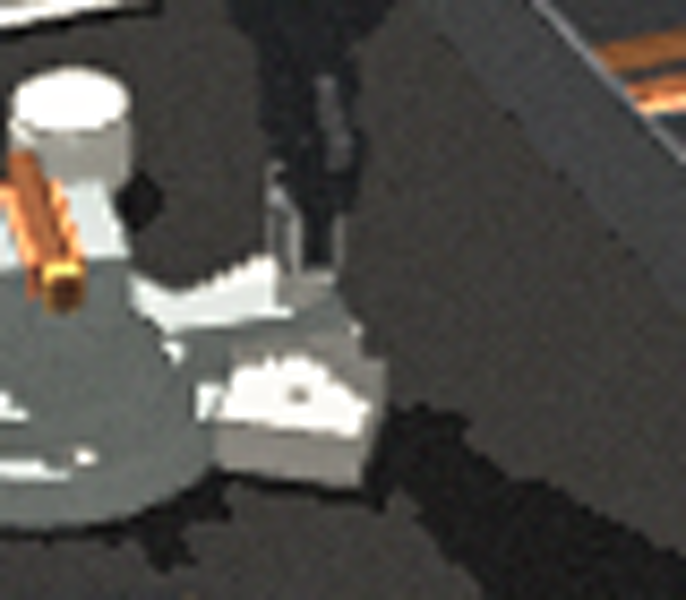

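The knob is back down near the bush and the load is dropping, so the pin has seated. I'll open the jaws and lift away.

Request:
{"name": "apply_moves", "arguments": {
  "motion": [0, 0, 0, 0, 0, -0.001, 1, 0, 0, 0, 0, 0, 0, 0.2, 0, 0, 0, 0, 0, 0, -0.2, 0, 0, 0, 0, 0, 0, -0.5, 0, 0, 0, 0, 0, 0, -0.5],
  "newtons": 20
}}

```text
clock: 8.9
position: [0.6031, 0.0662, 0.0842]
ee_rot: [-0.704, 0.06, -0.054, 0.705]
wrist_force: [0.6, 0.5, 0.5]
grip_width: 0.0641
```

```bash
python3 -c "
from h import *
th()"
```

```text
t 8.9 pos [0.6031 0.0662 0.0842] F [0.6 0.5 0.5] T [-0.02  0.01  0.01] w 0.0641
y [-0.009  0.002 -1.   ] jaw ang 1.409 q [-0.47  0.5   0.41  1.63 -0.22  1.07  1.42]
theta 0.4669 lift 0.0003
```

Now up, then back out of the cameras' view.

Request:
{"name": "apply_moves", "arguments": {
  "motion": [0, 0, 0, 0, 0, 0.015, -0.5, 0, 0, 0, 0, 0, 0.02, -0.5, 0, 0, 0, 0, 0, 0.03, -0.5, 0, 0, 0, 0, 0, 0.04, -0.5, 0, 0, 0, 0, 0, 0.04, -0.5]
}}

```text
clock: 9.32
position: [0.596, 0.0644, 0.2225]
ee_rot: [0.707, -0.068, 0.047, -0.703]
wrist_force: [2.0, 0.3, -0.3]
grip_width: 0.0642
```

Request:
{"name": "apply_moves", "arguments": {
  "motion": [0, 0, 0, -0.015, 0.04, 0.01, -0.5, 0, 0, 0, -0.015, 0.04, 0, -0.5, 0, 0, 0, -0.015, 0.04, 0, -0.5, 0, 0, 0, -0.02, 0.04, 0, -0.5, 0, 0, 0, -0.02, 0.04, 0, -0.5]
}}

```text
clock: 9.73
position: [0.5204, 0.2477, 0.2458]
ee_rot: [0.706, -0.069, 0.065, -0.702]
wrist_force: [0.4, 1.6, 0.2]
grip_width: 0.0638
```

Request:
{"name": "apply_moves", "arguments": {
  "motion": [0, 0, 0, -0.025, 0.04, 0, -0.5, 0, 0, 0, -0.025, 0.04, 0, -0.5, 0, 0, 0, -0.025, 0.04, 0, -0.5, 0, 0, 0, -0.025, 0.04, 0, -0.5, 0, 0, 0, 0, 0, 0, -0.5]
}}

```text
clock: 10.15
position: [0.4245, 0.3979, 0.2458]
ee_rot: [0.705, -0.066, 0.061, -0.704]
wrist_force: [-0.6, 1.5, -0.9]
grip_width: 0.0641
```

```bash
python3 -c "
from h import *
st()
for n in('side','top'):
  im=manip.capture(n); cv2.imwrite(f'pics/{n}8f.png',im)
  c=im[150:220,230:310] if n=='side' else im[160:245,195:290]
  cv2.imwrite(f'pics/{n}8.png',cv2.resize(c,(670,600),interpolation=cv2.INTER_CUBIC))"
```

```text
t 10.15 pos [0.4245 0.3979 0.2458] F [-0.6  1.5 -0.9] T [0.06 0.07 0.04] w 0.0641
y [-0.007 -0.    -1.   ] jaw ang 1.392 q [-1.02  0.3   0.27  1.5  -0.08  1.36  0.65]
```

View pics/side8.png

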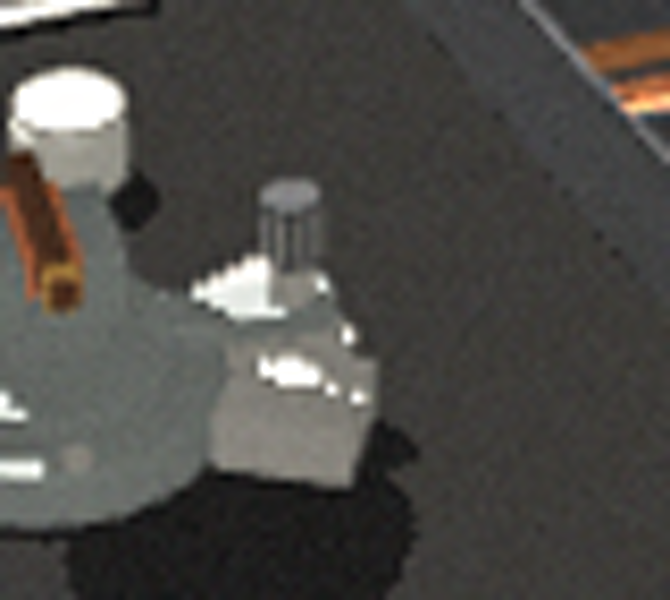

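View pics/top8f.png

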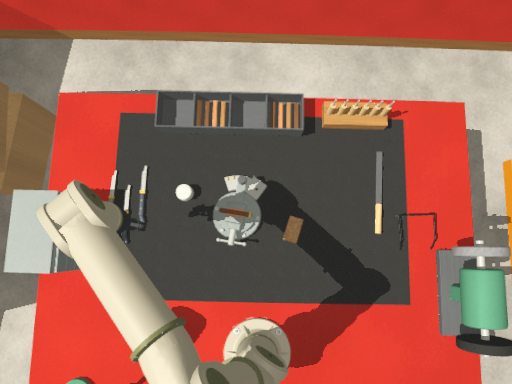

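The side view shows the knob standing free at the new angle, its top at crop (290,193). The top view shows the tin, block and knives in their places. Next I'll check the knob height numerically.

```bash
python3 -c "
from h import *
a=cv2.imread('pics/top8f.png'); b=cv2.imread('pics/top0.png')
cv2.imwrite('pics/t9.png',cv2.resize(a[160:245,195:290],(670,600),interpolation=cv2.INTER_CUBIC))
sx,sy=670/80,600/70
px=[230+290/sx-.44,150+193/sy-.44]
for z in(.09,.102,.112): print(z,unproj('side',[px],z))
# start reference
q=[170+519/5.45-.41,130+275/5.45-.41]
print('before',unproj('side',[q],.102))
for dz in(0,.01): print(dz,proj('side',[.5994+.0028,.0675+.0048,.102+dz]),px)
for n,(l,t_,r,bt) in {'tin':(172,180,200,204),'block':(280,212,306,246)}.items():
  for z,im in(('0',b),('8',a)):
    g=im[t_:bt,l:r].max(2)>75; ys,xs=np.nonzero(g); print(n,z,xs.mean()+l,ys.mean()+t_,g.sum())
"
```

```text
0.09 [[0.60781075 0.08977867 0.09      ]]
0.102 [[0.6007193  0.07188301 0.102     ]]
0.112 [[0.59480976 0.05696995 0.112     ]]
before [[0.58173539 0.01791855 0.102     ]]
0 [[264.49939384 171.94824467]] [264.1868656716418, 172.07666666666665]
0.01 [[264.48831707 169.76565232]] [264.1868656716418, 172.07666666666665]
tin 0 183.56981132075472 191.87169811320754 530
tin 8 184.01818181818183 192.20363636363635 275
block 0 291.1786666666667 228.552 750
block 8 292.4381443298969 229.46134020618558 388
```

View pics/t9.png

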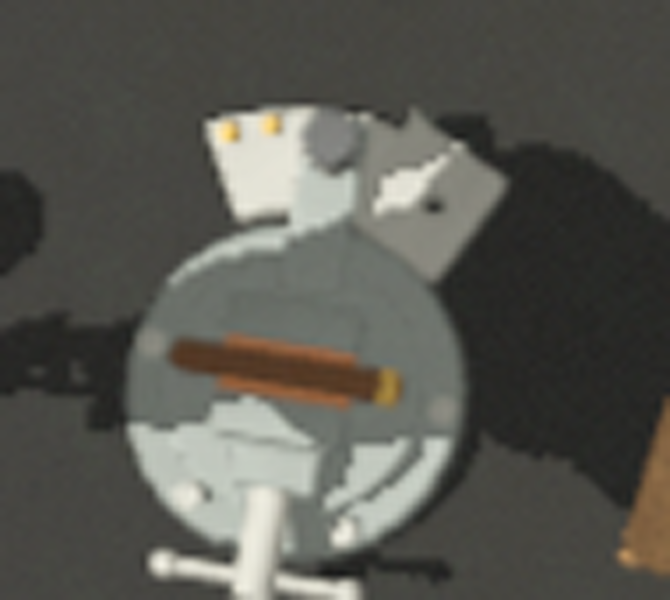

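```bash
python3 -c "
from rig import manip
print(manip.job_done())"
```

```text
the job is handed in; nothing more can be done
None
```

The vise is locked in the next hole and the job is handed in, at about 10 s on the robot's clock. I drew the pin up about 16 mm, swung the vise about 0.476 rad anticlockwise, and lowered the pin into the hole in small steps. It went in at the first try. Then I opened the jaws and moved the arm away.

**Pin home:**
- The measured lift came back to 0.000 m, and the load on the wrist dropped only after the pin had reached that height.
- After release, the side view put the knob top at row 172.1. A fully home pin should show at 171.9, and one resting on the sector at 169.8.
- The knob's shift in the side view gives a swing of 0.482 rad, which agrees with the arm's 0.476.

**Forces:** Wrist force readings stayed at 10 N or less throughout. I felt no contact with the metal until the pin seated. For a moment at the bottom the wrist still read about 6 N with the tool no longer moving down; it cleared as the pin seated.

**Rest of the bench:** By eye, the tin, block and knives are where they were, and I saw no change elsewhere. My pixel check on the tin and block shifted by about 1 pixel at most. Both were partly in the arm's shadow in the second picture, so I put that down to shading, and the check does not confirm their positions.

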